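# Raise the chute barrier and send the collar down

## Task

Push the counterweighted barrier arm at the head of the chute up past its balance point, so that it stays fully raised by itself. Then push the brass locking collar along the cork and over the head of the chute, so that it slides down into the wooden bin. Only push the collar, never lift it, leave the other parts on the shelf undisturbed, and finish with the barrier still raised.

Things in the scene. Friction and masses are not known exactly. Their poses are not given: they have to be found in the camera images.
- station: Fixed unit: cork-topped plywood shelf, steel chute and wooden bin. Origin on the table (z = 0) under the middle of the chute mouth; x points down the chute, away from the robot, y left, z up. In its frame the cork is at z = 125 mm, x = -210 to 0, y = -75 to 340 mm; its ends are closed by panels. Right of it (y below -75 mm) is free space down to the table
- chute_mouth (a point): middle of the chute mouth, on the cork's edge (station frame 0, 0, 125 mm), axes as the station's. From here the chute floor falls 70 mm over 100 mm along x, 98 mm clear between side walls 28 mm high; it is slippery: a part pushed until its centre is past the edge slides down by itself
- bin_floor (a point): centre of the inner floor of the wooden bin below the chute, axes as the station's; the inside is about 190 mm long (x) and 174 mm wide (y), walls 85 mm high, 42 mm on the chute side
- hinge (a point): hinge of the barrier arm, on a steel post left of the chute: station frame x = -15, y = 100, z = 170 mm; axes as the station's. The hinge axis is the station's x axis. The post reaches 21 mm either side of the arm's plane and 12 mm above the hinge. The counterweight, a dark cylinder on a stalk above the hinge, swings left, to just above the cork, as the arm rises
- barrier (a joint): angle of the barrier arm in rad: 0 = down, level from the hinge to the right (station -y) across the chute mouth; grows as the free end rises. It balances at about 0.75: below that it drops back to 0, above that it falls by itself on to its stop at 1.6 (just past vertical) and stays. A push of about 1 to 2 N square to the rod at rod_push lifts it
- rod_push (a point): on the axis of the arm's round rod (12 mm thick), 210 mm from the hinge, moves with the arm: push here from below. The rod ends in an 18 mm ball 245 mm from the hinge. A blade 6 mm thick hangs from it 50 to 145 mm from the hinge, to 34 mm below its axis, and blocks the collar when down. Beyond 175 mm the lowered rod overhangs the shelf's right end, nothing beneath it
- collar_center (a point): centre of the brass locking collar, a loose plain ring 50 mm outside, 28 mm inside, 24 mm high, 0.25 kg, lying flat on the cork on the robot's side of the barrier, in front of the chute
- eyepiece: bystander on the left of the shelf: chrome two-inch eyepiece, standing, 60 mm in diameter, 98 mm tall, origin under its centre
- diagonal: bystander on the left of the shelf: matte black diagonal prism housing, 56 mm square and 76 mm tall with a 14 mm stub on one side, origin under its centre
- adapter: bystander on the left of the shelf: teal anodized adapter ring, 58 mm in diameter, 36 mm tall, origin under its centre
There are look-alikes about, which are no part of the job. Of the things shaped like the part that bears collar_center, the brass one is meant.

How it is judged:
On the way, in this order (a step that is already met when the one before it is completed fails the run):
1. the barrier stands raised by itself, untouched (value of joint barrier above 1.45 rad and contact force between each of the arm, the fingers and station below 0.05 N), for 0.2 s.
2. the collar lies in the bin (x of collar_center in the frame of bin_floor between -0.092 and 0.1 m and z of collar_center in the frame of bin_floor below 0.045 m), for 0.2 s.
At the end, for the whole second after the job is handed in: The barrier stands raised on its stop by itself (joint above 1.45 rad) and the collar rests inside the bin (its centre within the walls, less than 45 mm above the bin floor, slower than 30 mm/s) (all of step 2 and value of joint barrier above 1.45 rad and y of collar_center in the frame of bin_floor between -0.087 and 0.087 m and linear speed of collar below 0.03 m/s); the robot touches nothing.
It fails at once if the collar is lifted more than 25 mm off the cork (z of collar_center in the frame of chute_mouth above 0.037 m).
It fails at once if a bystander is moved more than 30 mm (distance of any of eyepiece, diagonal, adapter from where it was at the start of the episode above 0.03 m).
It fails at once if a bystander is tipped over (angle between any of eyepiece, diagonal, adapter's own z axis and vertical above 0.5 rad).
It also fails if it takes over 64 s, if anything falls off the work surface, if the arm or the gripper's body presses on something with over 40 N, if the wrist force passes 120 N, or if a joint passes its speed limit or range.

## Robot

A 7-joint arm with a two-finger parallel gripper is mounted at the origin on the work surface. World frame = base frame: x ahead of the robot, y to its left, z up, the work surface at z = 0. Lengths are in m, angles in rad, forces in N, time in s.
With the tool pointing down it reaches from about 0.4 to 0.925 m from the base axis. Payload 4.1 kg.
Tool frame: the origin (TCP) lies at the very end of the fingers, on their centre line; the grasp point (between the pads) lies 19 mm behind it; z points along the fingers, y is the direction in which the jaws open and shut (so a half turn about z gives the same grasp; the last joint's range is limited). The gripper opens to 85 mm and grips with 20 to 120 N. Pads are 22 mm wide; open, the fingers measure 114 mm over their backs; the gripper's body (76 mm by 85 mm) begins 54 mm behind the grasp point. The pads swing forward as they close: fully open they stand 13 mm farther back than shut.
Start: joints at [-1.427, 0.398, 0.045, 1.537, -0.019, 1.207, -0.051], TCP at [0.156, 0.631, 0.208] pointing down, gripper open.
Joint ranges: [-2.82, 2.82], [-0.49, 2.23], [-1.37, 1.46], [0, 2.46], [-1.36, 4.5], [0.23, 2], [-2.94, 2.94]. Speed limits (rad/s): [2.57, 2.57, 3.14, 3.14, 3.14, 3.14, 3.14].

## Interface

Orientations are given as a unit quaternion [w, x, y, z].
In Python, from plant import manip gives the robot as it stands.
- The arm moves only by the shell command python3 -m crank 'ROWS' [FORCE]. ROWS is JSON, a list of rows, each an object of numbers: "fingers": the closure in counts, from 0 (fully open) to 255 (shut); "dx", "dy", "dz": the shift along the tool's x, y, z in m; "roll": the turn about the tool's z in degrees. A call has 1 to 20 rows; each row shifts and turns the pose as measured when the row begins, along the tool's axes as they then stand; what a row does not reach is not made up. A row lasts 1/10 s, in which the tool goes at most 50 mm and 8.59 degrees, less where a joint would pass 70% of its speed; a pose out of reach is approached as far as the arm can. A call is refused whole if a number of a shift passes 0.05 or a number of a turn 8.59, either way. A call with a gripper value outside its range is refused whole. The fingers move at their own pace and stop on an object; FORCE is the grip in N (left out, the last holds). Time passes only in rows, so rows that do not move let the fingers close. It gives the time, the measured TCP pose, the force and the opening at its end, in the units of the state.
- manip.state(): the state, without advancing time (a new reading comes with each control period).
- manip.snapshot(name): name is "scene" or "top" or "wrist"; returns (picture, depth): 480x640x3 uint8, red, green, blue; 480x640 float32, m along the optical axis (not along the pixel's ray), 0 where there is no reading.
- manip.camera_params(name): a dict with "fx", "fy", "cx", "cy" (pixels), "rvec" (rotation vector, rad) and "tvec" (3), from world to camera coordinates, as OpenCV has them. Camera axes: x right, y down, z forward; pixel columns grow to the right and rows downward; lengths in m; the calibration is good to about 2 mm. A picture is of the moment at which its call begins: read the wrist's pose just before it. camera_params takes no time and is no camera call; for the wrist camera it gives the pose at the moment of the call.
- manip.close_job(): hands the job in, once; it reports no verdict.
Trained networks look in the newest picture that a camera, given by its name, has taken for a name from the list of things; names that differ only in an ending like _2 or _b are one class to them, and where a whole thing is asked for, a point or a joint stands for the part that bears it (a point fixed in the world has none). Each returns a list of dicts, best first, with "conf" (0 to 1); they miss things now and then, are a little off and sometimes report something else, mostly with a low value. They report only what shows in the picture. A call takes as long as a camera call. They do not tell look-alikes from the thing itself.
- manip.search_frame(camera, name): "extent" ([left, top, right, bottom] in pixels, round what is visible of it).
- manip.silhouettes(camera, name): "pixels" (480x640 bool, what is visible of it) and "extent" ([left, top, right, bottom] in pixels, round what is visible of it).
The state is a dict: "t": time; "joint_pos": joint angles; "joint_velocities": joint speeds; "joint_torque": joint torques, N m; "tool_pos": TCP position; "tool_rot": TCP orientation; "contact_force": force on the tool from outside, world axes, zero at the start; "torque": the same for the moment, N m; "width": opening from 0.0 (shut) to 1.0 (fully open).
Only numpy, scipy, OpenCV 4.12 (cv2) and the standard library are available. Lean on these libraries where they do the work, as an engineer would, in place of code of your own. Each camera call takes 0.05 s, during which the arm holds its last target.

## Working session

There is one attempt and no reset: what is moved stays moved. The work goes in short steps, Python scripts to look and compute and a shell command to move; the robot and the scene stay as the last step left them, time stands still between calls to the robot, and variables do not carry over. Pictures are saved under pics/ and viewed, and the job is handed in when it is done.

```bash
ls; mkdir -p pics
cat > h.py <<'E'
import numpy as np, cv2
from plant import manip
from scipy.spatial.transform import Rotation as R
def cam(n):
    c=manip.camera_params(n); Rm=cv2.Rodrigues(np.array(c["rvec"],float))[0]; return c,Rm,np.array(c["tvec"],float).reshape(3)
def unproj(n,u,v,d):
    c,Rm,t=cam(n); p=np.stack([(u-c["cx"])/c["fx"]*d,(v-c["cy"])/c["fy"]*d,d],-1); return (p-t)@Rm
def proj(n,P):
    c,Rm,t=cam(n); q=np.asarray(P)@Rm.T+t; return np.stack([q[...,0]/q[...,2]*c["fx"]+c["cx"],q[...,1]/q[...,2]*c["fy"]+c["cy"]],-1)
def cloud(n,d):
    v,u=np.mgrid[:480,:640]; return unproj(n,u,v,d)
def save(name,im): cv2.imwrite("pics/"+name,im[...,::-1])
E
python3 - <<'E'
from h import *
s=manip.state(); print({k:np.round(v,3).tolist() for k,v in s.items()})
for n in("scene","top","wrist"):
    im,d=manip.snapshot(n); save(n+"0.png",im); np.savez("/tmp/"+n+"0.npz",im=im,d=d)
    c,Rm,t=cam(n); print(n,c["fx"],c["cx"],c["cy"],np.round(-Rm.T@t,3),np.round(Rm[2],3))
    if n!="wrist":
      for nm in("station","collar_center","barrier","eyepiece","diagonal","adapter"):
        print(nm,[(np.round(x["conf"],2),np.round(x["extent"])) for x in manip.search_frame(n,nm)])
E
```

```text
pics
{'t': 0.0, 'joint_pos': [-1.427, 0.399, 0.045, 1.538, -0.019, 1.207, -0.051], 'joint_velocities': [-0.0, 0.001, 0.001, -0.001, -0.001, 0.0, -0.0], 'joint_torque': [-0.0, -47.513, 1.365, -25.423, 0.011, 0.01, -0.0], 'tool_pos': [0.156, 0.63, 0.207], 'tool_rot': [-0.0, 0.121, 0.993, -0.001], 'contact_force': [-0.097, 0.209, -0.076], 'torque': [0.018, -0.042, -0.018], 'width': 1.0}
scene 497.70654174367155 310.96382297671767 241.6043172050708 [ 0.923 -0.118  0.819] [-0.436  0.313 -0.844]
station [(np.float64(0.61), array([180., 107., 476., 453.]))]
collar_center [(np.float64(0.77), array([167., 283., 195., 310.])), (np.float64(0.63), array([237., 207., 266., 240.])), (np.float64(0.58), array([145., 230., 174., 259.]))]
barrier [(np.float64(0.82), array([209., 163., 359., 309.]))]
eyepiece [(np.float64(0.9), array([333.,  75., 366., 135.]))]
diagonal [(np.float64(0.75), array([335., 128., 380., 174.]))]
adapter [(np.float64(0.84), array([289., 133., 323., 172.]))]
top 501.58927230880505 318.796622610925 236.0907591964262 [0.458 0.113 1.08 ] [ 0.115  0.007 -0.993]
station [(np.float64(0.6), array([154.,  89., 417., 366.]))]
collar_center [(np.float64(0.91), array([389., 338., 419., 360.])), (np.float64(0.84), array([399., 279., 426., 306.])), (np.float64(0.72), array([330., 265., 358., 290.]))]
barrier [(np.float64(0.76), array([250., 212., 416., 254.]))]
eyepiece [(np.float64(0.77), array([167., 313., 214., 352.])), (np.float64(0.65), array([153.,  86., 413., 369.]))]
diagonal [(np.float64(0.76), array([203., 267., 240., 306.])), (np.float64(0.51), array([167., 314., 211., 352.]))]
adapter [(np.float64(0.9), array([242., 305., 272., 338.]))]
wrist 429.40452349262466 322.93819437710096 240.96600864885724 [0.085 0.648 0.374] [ 0.28  -0.069 -0.957]
```

View pics/scene0.png

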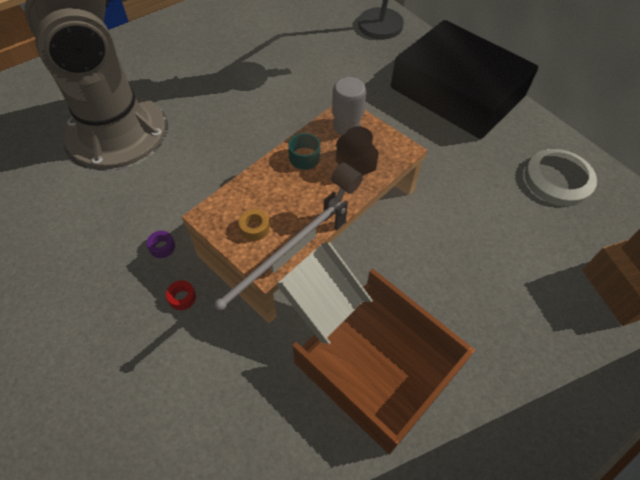

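View pics/top0.png

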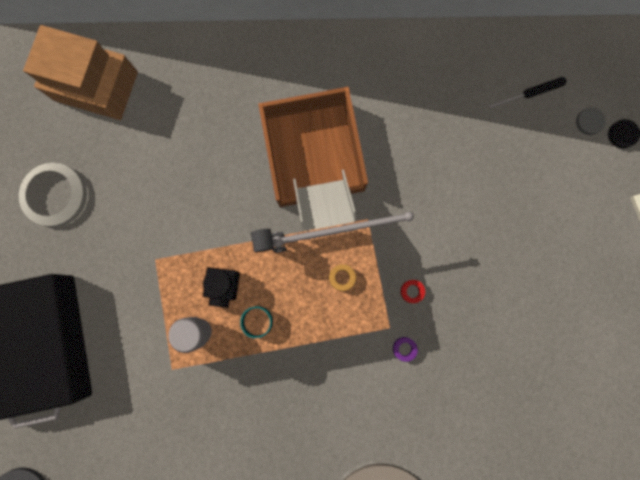

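Run:
```python
import numpy as np,cv2
z=np.load('/tmp/top0.npz');im=z['im'];
cv2.imwrite('pics/crop_top0.png',cv2.resize(im[190:380,240:440],None,fx=3,fy=3,interpolation=cv2.INTER_CUBIC)[...,::-1])
```

```text
(no output)
```

View pics/crop_top0.png

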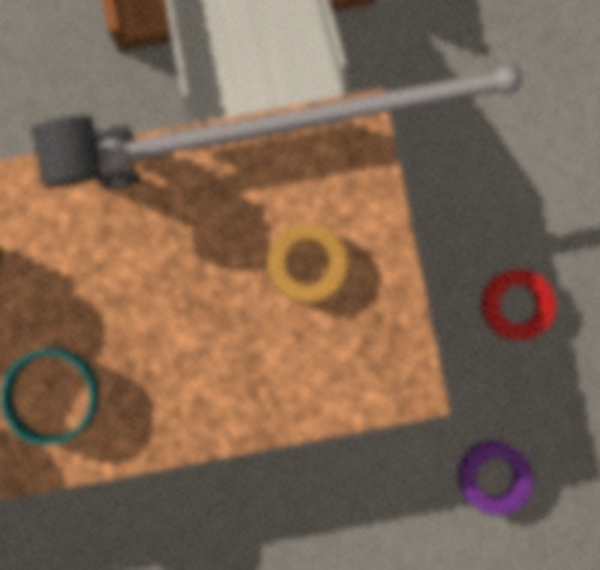

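Three rings in the top view: the brass one at (343,277) on the cork, a red one at (413,292) and a purple one at (404,349), both down on the table. The brass one matches the description because it lies on the cork in front of the chute, and the crop confirms its colour. Next I'll fit the station frame.

```bash
cat > m.py <<'E'
from h import *
def station(n):
    z=np.load(f'/tmp/{n}0.npz');im,d=z['im'],z['d']; P=cloud(n,d); 
    m=(d>0)&(abs(P[...,2]-.125)<.006)&(abs(P[...,0]-.45)<.3)&(abs(P[...,1]-.15)<.35)
    hsv=cv2.cvtColor(im,cv2.COLOR_RGB2HSV); m&=(hsv[...,1]>90)
    m=cv2.morphologyEx(m.astype(np.uint8),cv2.MORPH_OPEN,np.ones((3,3)))
    k,l,st,_=cv2.connectedComponentsWithStats(m); i=1+np.argmax(st[1:,4]); m=l==i
    Q=P[m]; r=cv2.minAreaRect((Q[:,:2]*1000).astype(np.float32)); return Q,r
for n in("top","scene"):
    Q,r=station(n); print(n,len(Q),np.median(Q[:,2]),r,"\n",np.round(cv2.boxPoints(r)))
    z=np.load(f'/tmp/{n}0.npz')
    P=cloud(n,z['d']); 
    u,v={"top":(343,277),"scene":(254,224)}[n]
    hsv=cv2.cvtColor(z['im'],cv2.COLOR_RGB2HSV)
    W=P[v-25:v+25,u-25:u+25].reshape(-1,3); W=W[(abs(W[:,2]-.149)<.007)]; print("collar top",len(W),cv2.minEnclosingCircle((W[:,:2]*1000).astype(np.float32)),np.median(W[:,2]))
E
python3 m.py; python3 - <<'E'
E
```

```text
top 19063 0.12401243478101232 ((460.27679443359375, 212.38748168945312), (210.10455322265625, 415.40863037109375), 10.048989295959473) 
 [[321. 399.]
 [393. -10.]
 [600.  26.]
 [527. 435.]]
collar top 385 ((488.29827880859375, 77.78184509277344), 24.796934127807617) 0.147638417548745
scene 10681 0.1251836270097282 ((442.29119873046875, 185.85882568359375), (168.71868896484375, 371.7005310058594), 10.141409873962402) 
 [[327. 354.]
 [392. -12.]
 [558.  18.]
 [493. 384.]]
collar top 495 ((488.9091491699219, 76.69315338134766), 25.367183685302734) 0.14872840357099928
```

```bash
cat >> h.py <<'E'
YAW=np.deg2rad(10.05); SX=np.array([np.cos(YAW),np.sin(YAW),0]); SY=np.array([-np.sin(YAW),np.cos(YAW),0]); SZ=np.array([0,0,1.])
c0=np.array([.46028,.21239,0]); O=c0+SX*.105-SY*.1325   # station origin
SR=np.stack([SX,SY,SZ],1)
def w2s(p): return (np.asarray(p)-O)@SR
def s2w(p): return O+SR@np.asarray(p)
def to(tgt,jaw=None):
    s=manip.state(); q=s["tool_rot"]; T=R.from_quat([q[1],q[2],q[3],q[0]]).as_matrix()
    p=np.array(s["tool_pos"]); d=s2w(tgt)-p
    a=np.degrees(np.arctan2(T[:,1]@SY,T[:,1]@SX))
    print("t",round(s["t"],2),"tcp station mm",np.round(w2s(p)*1000,1),"toolmove mm",np.round(T.T@d*1000,1),"jaw deg in station",round(a,2),"F",np.round(s["contact_force"],2),"w",round(s["width"],3),"tilt",np.round(T[:2,2],3))
    if jaw is not None:
        r=(a-jaw+180)%360-180; print(" roll needed",round(r,2), "j",np.round(s["joint_pos"],2))
E
python3 - <<'E'
from h import *
print("O",O)
z=np.load('/tmp/top0.npz'); P=cloud("top",z['d'])
S=w2s(P.reshape(-1,3)).reshape(P.shape)*1000
for u,v in [(409,216),(390,220),(370,224),(350,228),(330,231),(261,240),(343,277)]: print(u,v,np.round(S[v,u]))
m=(S[...,2]>155)&(S[...,2]<240)&(abs(S[...,0]+15)<40)&(S[...,1]<40)&(S[...,1]>-160)
Q=S[m]; print(len(Q),Q.min(0),Q.max(0),np.polyfit(Q[:,1],Q[:,0],1),np.median(Q[:,2]))
m=(S[...,2]>130)&(abs(S[...,0]+15)<60)&(S[...,1]>60)&(S[...,1]<180);Q=S[m];print(Q.min(0),Q.max(0))
print("collar",w2s([.4886,.0772,.137])*1000)
to([-.015,-.110,.40],0)
E
```

```text
O [0.58679111 0.10024639 0.        ]
409 216 [ -15. -145.  177.]
390 220 [ -15. -110.  173.]
370 224 [-16. -72. 176.]
350 228 [-16. -36. 173.]
330 231 [-15.   1. 175.]
261 240 [-16. 121. 239.]
343 277 [-100.   -8.  122.]
703 [ -23.50255548 -153.25642545  166.71696704] [ -6.26114903  39.55353093 180.76339272] [-9.98535484e-04 -1.52795133e+01] 173.89851090101263
[-33.81447288  60.00770052 130.40303691] [  3.1067864  140.00382964 241.26433054]
collar [-100.70621797   -5.55767612  137.        ]
t 0.75 tcp station mm [-331.3  597.7  208.3] toolmove mm [-576.5 -518.3 -191.8] jaw deg in station 66.04 F [ 0.66  0.05 -0.28] w 1.003 tilt [0. 0.]
 roll needed 66.04 j [-1.43  0.4   0.05  1.54 -0.02  1.21 -0.05]
```

The frame checks out: the ball reads (-15,-145,177) and the rod sits at x = -15. I'll raise the arm and align the jaws with station x.

```bash
python3 -m crank '[{"dz":-0.03,"roll":8.25},{"dz":-0.03,"roll":8.25},{"dz":-0.03,"roll":8.25},{"dz":-0.03,"roll":8.25},{"dz":-0.03,"roll":8.25},{"dz":-0.03,"roll":8.25},{"dz":-0.02,"roll":8.25},{"dz":0,"roll":8.25}]'; python3 -c "
from h import *
to([-.015,-.110,.40],0)"
```

```text
t 0.75 tcp station mm [-331.3  597.7  208.3] toolmove mm [-576.5 -518.3 -191.8] jaw deg in station 66.04 F [ 0.66  0.05 -0.28] w 1.003 tilt [0. 0.]
 roll needed 66.04 j [-1.43  0.4   0.05  1.54 -0.02  1.21 -0.05]invalid input at $[0]: expected keys fingers, dx, dy, dz, roll
```

```bash
python3 -m crank '[{"fingers":0,"dx":0,"dy":0,"dz":-0.03,"roll":8.25},{"fingers":0,"dx":0,"dy":0,"dz":-0.03,"roll":8.25},{"fingers":0,"dx":0,"dy":0,"dz":-0.03,"roll":8.25},{"fingers":0,"dx":0,"dy":0,"dz":-0.03,"roll":8.25},{"fingers":0,"dx":0,"dy":0,"dz":-0.03,"roll":8.25},{"fingers":0,"dx":0,"dy":0,"dz":-0.03,"roll":8.25},{"fingers":0,"dx":0,"dy":0,"dz":-0.02,"roll":8.25},{"fingers":0,"dx":0,"dy":0,"dz":0,"roll":8.25}]'; python3 -c "
from h import *
to([-.015,-.110,.40],0)"
```

```text
t: 1.55
tool_pos: [0.1562, 0.6299, 0.415]
tool_rot: [0.001, 0.659, 0.752, -0.001]
contact_force: [0.3, 0.9, -0.3]
width: 1.003
t 1.55 tcp station mm [-331.6  596.7  415. ] toolmove mm [-691.7  348.    16.4] jaw deg in station -2.57 F [ 0.3   0.88 -0.29] w 1.003 tilt [-0.001 -0.003]
 roll needed -2.57 j [-1.57  0.34  0.26  1.19 -0.09  1.63 -1.2 ]
```

```bash
python3 -m crank '[{"fingers":0,"dx":0,"dy":0,"dz":0,"roll":-2.5},{"fingers":0,"dx":-0.042,"dy":0.022,"dz":0,"roll":0},{"fingers":0,"dx":-0.042,"dy":0.022,"dz":0,"roll":0},{"fingers":0,"dx":-0.042,"dy":0.022,"dz":0,"roll":0},{"fingers":0,"dx":-0.042,"dy":0.022,"dz":0,"roll":0},{"fingers":0,"dx":-0.042,"dy":0.022,"dz":0,"roll":0},{"fingers":0,"dx":-0.042,"dy":0.022,"dz":0,"roll":0},{"fingers":0,"dx":-0.042,"dy":0.022,"dz":0,"roll":0},{"fingers":0,"dx":-0.042,"dy":0.022,"dz":0,"roll":0},{"fingers":0,"dx":-0.042,"dy":0.022,"dz":0,"roll":0},{"fingers":0,"dx":-0.042,"dy":0.022,"dz":0,"roll":0},{"fingers":0,"dx":-0.042,"dy":0.022,"dz":0,"roll":0},{"fingers":0,"dx":-0.042,"dy":0.022,"dz":0,"roll":0},{"fingers":0,"dx":0,"dy":0,"dz":0,"roll":0}]'; python3 -c "
from h import *
to([-.015,-.110,.25],0)"
```

```text
t: 2.95
tool_pos: [0.5152, 0.1633, 0.4151]
tool_rot: [-0.0, 0.641, 0.768, 0.002]
contact_force: [-0.2, -0.4, -0.0]
width: 0.998
t 2.95 tcp station mm [-59.5  74.6 415.1] toolmove mm [-185.3   43.1  164.6] jaw deg in station 0.23 F [-0.18 -0.36 -0.01] w 0.998 tilt [0.003 0.004]
 roll needed 0.23 j [-0.96  0.13  0.66  1.47 -0.08  1.56 -0.12]
```

```bash
python3 -m crank '[{"fingers":0,"dx":-0.046,"dy":0.011,"dz":0,"roll":0},{"fingers":0,"dx":-0.046,"dy":0.011,"dz":0,"roll":0},{"fingers":0,"dx":-0.046,"dy":0.011,"dz":0,"roll":0},{"fingers":0,"dx":-0.046,"dy":0.01,"dz":0.01,"roll":0},{"fingers":0,"dx":0,"dy":0,"dz":0.04,"roll":0},{"fingers":0,"dx":0,"dy":0,"dz":0.04,"roll":0},{"fingers":0,"dx":0,"dy":0,"dz":0.04,"roll":0},{"fingers":0,"dx":0,"dy":0,"dz":0.03,"roll":0},{"fingers":0,"dx":0,"dy":0,"dz":0,"roll":0}]'; python3 -c "
from h import *
to([-.015,-.110,.151],0)
im,d=manip.snapshot('wrist'); save('w1.png',im)"
```

```text
t: 3.85
tool_pos: [0.5925, -0.0081, 0.2504]
tool_rot: [0.001, 0.641, 0.768, 0.005]
contact_force: [-1.4, 1.2, -0.3]
width: 1.0
t 3.85 tcp station mm [ -13.3 -107.7  250.4] toolmove mm [-2.7 -2.6 99.4] jaw deg in station 0.23 F [-1.36  1.19 -0.27] w 1.0 tilt [0.008 0.006]
 roll needed 0.23 j [-0.63  0.33  0.75  1.64 -0.24  1.25  0.34]
```

View pics/w1.png

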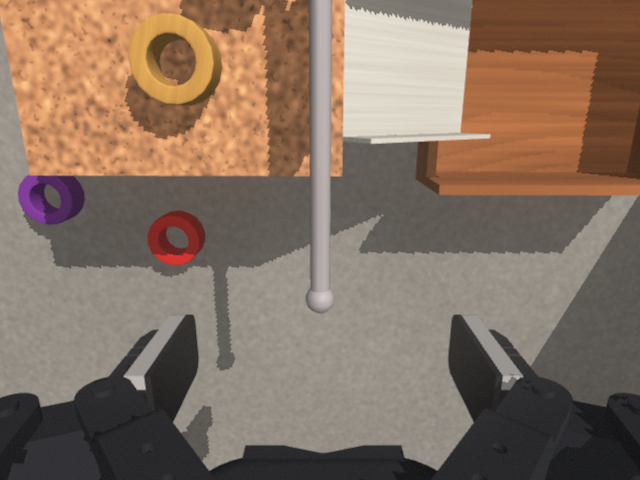

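The wrist view shows the rod at column 320, centred between the pads (inner edges at about 195 and 450), with the ball at (320,300). I'll descend to straddle it.

```bash
python3 -m crank '[{"fingers":0,"dx":-0.002,"dy":-0.002,"dz":0.035,"roll":0},{"fingers":0,"dx":0,"dy":0,"dz":0.035,"roll":0},{"fingers":0,"dx":0,"dy":0,"dz":0.028,"roll":0},{"fingers":0,"dx":0,"dy":0,"dz":0,"roll":0}]'; python3 -c "
from h import *
to([-.015,-.110,.151],0)
im,d=manip.snapshot('wrist'); save('w2.png',im)"
```

```text
t: 4.3
tool_pos: [0.602, -0.0078, 0.1624]
tool_rot: [0.008, 0.639, 0.769, 0.013]
contact_force: [-0.7, 0.5, -0.2]
width: 0.997
t 4.3 tcp station mm [  -3.9 -109.   162.4] toolmove mm [ -0.9 -11.5  11. ] jaw deg in station 0.46 F [-0.7   0.48 -0.25] w 0.997 tilt [0.03  0.009]
 roll needed 0.46 j [-0.6   0.41  0.71  1.75 -0.32  1.06  0.4 ]
```

View pics/w2.png

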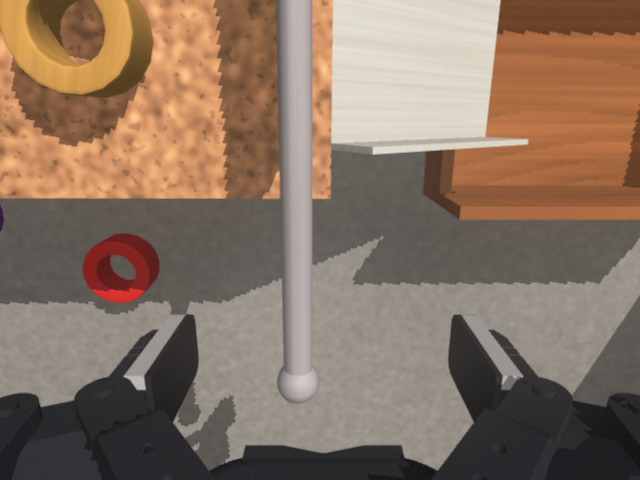

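The rod now sits at column 298, so it's off-centre. The tool drifted +10 mm in x with a slight tilt. I'll correct it with slower rows.

```bash
python3 -m crank '[{"fingers":0,"dx":0,"dy":-0.006,"dz":0.004,"roll":0},{"fingers":0,"dx":0,"dy":-0.005,"dz":0.004,"roll":0},{"fingers":0,"dx":0,"dy":0,"dz":0.004,"roll":0},{"fingers":0,"dx":0,"dy":0,"dz":0,"roll":0}]'; python3 -c "
from h import *
to([-.015,-.110,.151],0)"
```

```text
t: 4.75
tool_pos: [0.5979, -0.0101, 0.1597]
tool_rot: [0.014, 0.639, 0.769, 0.019]
contact_force: [-0.2, -0.1, -0.4]
width: 1.004
t 4.75 tcp station mm [  -8.3 -110.6  159.7] toolmove mm [ 0.7 -7.1  8.3] jaw deg in station 0.49 F [-0.22 -0.14 -0.39] w 1.004 tilt [0.047 0.011]
 roll needed 0.49 j [-0.6   0.39  0.71  1.78 -0.31  1.03  0.41]
```

```bash
for i in 1 2; do python3 -m crank '[{"fingers":0,"dx":0,"dy":0,"dz":0,"roll":0},{"fingers":0,"dx":0,"dy":0,"dz":0,"roll":0}]'>/dev/null; python3 -c "
from h import *
to([-.015,-.110,.151],0)"; done
```

```text
t 4.95 tcp station mm [  -7.7 -110.7  160.7] toolmove mm [ 0.8 -7.7  9.3] jaw deg in station 0.49 F [-0.16  0.5  -0.43] w 1.0 tilt [0.049 0.012]
 roll needed 0.49 j [-0.6   0.39  0.71  1.78 -0.31  1.03  0.41]
t 5.15 tcp station mm [  -7.5 -110.8  160.9] toolmove mm [ 0.9 -8.   9.5] jaw deg in station 0.49 F [-0.11  0.43  0.83] w 1.002 tilt [0.049 0.012]
 roll needed 0.49 j [-0.6   0.39  0.71  1.78 -0.31  1.03  0.41]
```

```bash
python3 -m crank '[{"fingers":0,"dx":0,"dy":-0.012,"dz":0.014,"roll":0},{"fingers":0,"dx":0,"dy":0,"dz":0,"roll":0}]'>/dev/null; python3 -c "
from h import *
to([-.015,-.110,.151],0)"
```

```text
t 5.35 tcp station mm [ -18.6 -111.   146.2] toolmove mm [ 1.   3.8 -4.7] jaw deg in station 0.5 F [-0.52  0.56 -0.28] w 0.999 tilt [0.05  0.012]
 roll needed 0.5 j [-0.6   0.39  0.71  1.82 -0.32  0.99  0.42]
```

```bash
python3 -m crank '[{"fingers":0,"dx":0.001,"dy":0.005,"dz":-0.005,"roll":0},{"fingers":0,"dx":0,"dy":0,"dz":0,"roll":0}]'>/dev/null; python3 -c "
from h import *
to([-.014,-.110,.151],0)
im,d=manip.snapshot('wrist'); save('w3.png',im)"
```

```text
t 5.55 tcp station mm [ -12.2 -109.8  152.7] toolmove mm [-0.2 -1.9  1.6] jaw deg in station 0.51 F [0.56 0.13 0.9 ] w 0.998 tilt [0.052 0.012]
 roll needed 0.51 j [-0.6   0.39  0.71  1.8  -0.32  1.01  0.41]
```

View pics/w3.png

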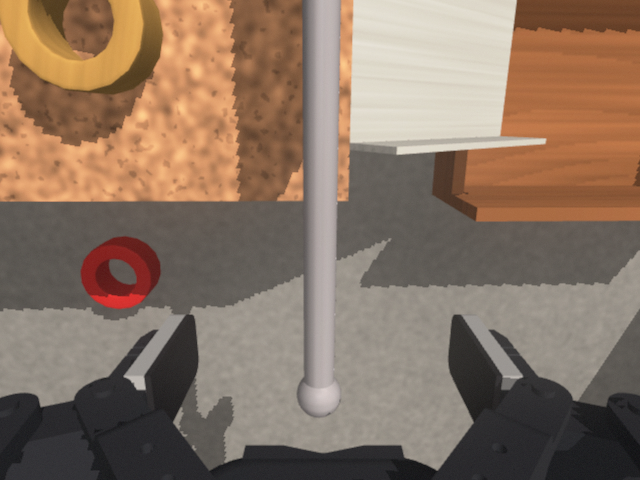

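The rod is at column 319, centred. I'll close on it gently.

```bash
python3 -m crank '[{"fingers":240,"dx":0,"dy":0,"dz":0,"roll":0},{"fingers":240,"dx":0,"dy":0,"dz":0,"roll":0},{"fingers":240,"dx":0,"dy":0,"dz":0,"roll":0},{"fingers":240,"dx":0,"dy":0,"dz":0,"roll":0},{"fingers":240,"dx":0,"dy":0,"dz":0,"roll":0},{"fingers":240,"dx":0,"dy":0,"dz":0,"roll":0},{"fingers":240,"dx":0,"dy":0,"dz":0,"roll":0},{"fingers":240,"dx":0,"dy":0,"dz":0,"roll":0}]' 20 >/dev/null; python3 -c "
from h import *
to([-.014,-.110,.151],0)
im,d=manip.snapshot('wrist'); save('w4.png',im)"
```

```text
t 6.4 tcp station mm [ -11.4 -110.1  153.4] toolmove mm [ 0.2 -2.7  2.2] jaw deg in station 0.52 F [-0.46  0.29 -1.11] w 0.06 tilt [0.053 0.011]
 roll needed 0.52 j [-0.6   0.39  0.71  1.8  -0.32  1.01  0.41]
```

View pics/w4.png

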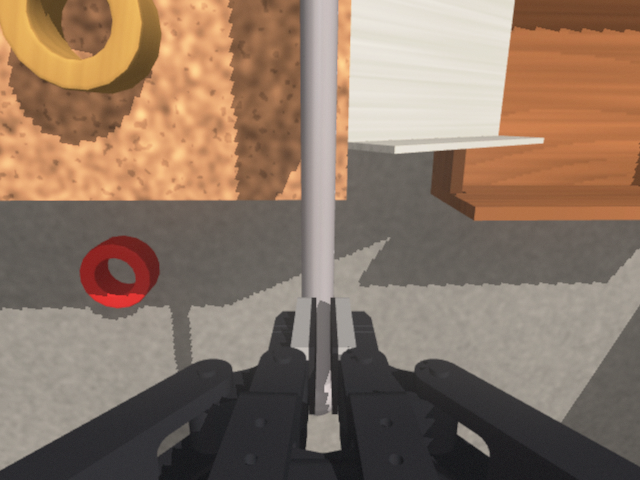

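```bash
python3 -c "
from h import *
im,d=manip.snapshot('wrist'); P=cloud('wrist',d); S=w2s(P.reshape(-1,3)).reshape(P.shape)*1000
for v in (100,200,280,295,305,320,340,360,380,400,410): print(v,[(u,np.round(S[v,u]).astype(int).tolist()) for u in (305,318,324,341)])
save('w4c.png',cv2.resize(im[280:430,240:410],None,fx=4,fy=4,interpolation=cv2.INTER_CUBIC))
im,d=manip.snapshot('scene');save('s4.png',cv2.resize(im[120:360,120:440],None,fx=2.5,fy=2.5,interpolation=cv2.INTER_CUBIC))
"
```

```text
100 [(305, [-19, -33, 174]), (318, [-15, -33, 176]), (324, [-13, -33, 176]), (341, [-2, -32, 124])]
200 [(305, [-19, -66, 174]), (318, [-14, -66, 176]), (324, [-12, -66, 176]), (341, [11, -100, 1])]
280 [(305, [-19, -95, 175]), (318, [-14, -95, 176]), (324, [-12, -95, 176]), (341, [12, -165, 1])]
295 [(305, [-19, -101, 175]), (318, [-14, -100, 176]), (324, [-12, -101, 175]), (341, [13, -179, 0])]
305 [(305, [-19, -99, 187]), (318, [-14, -104, 176]), (324, [-12, -105, 175]), (341, [-7, -99, 187])]
320 [(305, [-19, -98, 200]), (318, [-14, -111, 176]), (324, [-12, -111, 175]), (341, [-8, -99, 198])]
340 [(305, [-19, -99, 210]), (318, [-14, -119, 176]), (324, [-12, -120, 175]), (341, [-9, -100, 210])]
360 [(305, [-20, -98, 222]), (318, [-14, -128, 176]), (324, [-12, -128, 174]), (341, [-10, -98, 223])]
380 [(305, [-20, -104, 223]), (318, [-14, -135, 177]), (324, [-12, -136, 176]), (341, [-11, -102, 226])]
400 [(305, [-20, -109, 223]), (318, [-14, -143, 178]), (324, [-12, -143, 179]), (341, [-10, -109, 225])]
410 [(305, [-20, -113, 222]), (318, [-14, -147, 179]), (324, [-12, -148, 179]), (341, [-10, -113, 223])]
```

View pics/w4c.png

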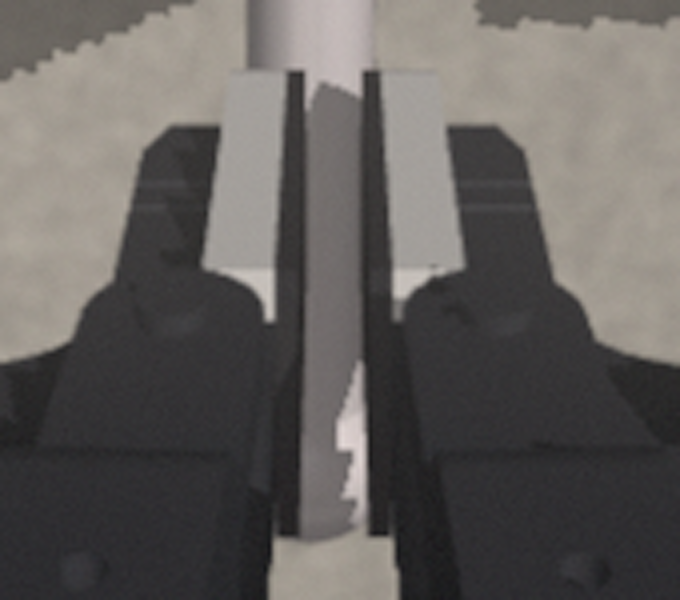

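View pics/s4.png

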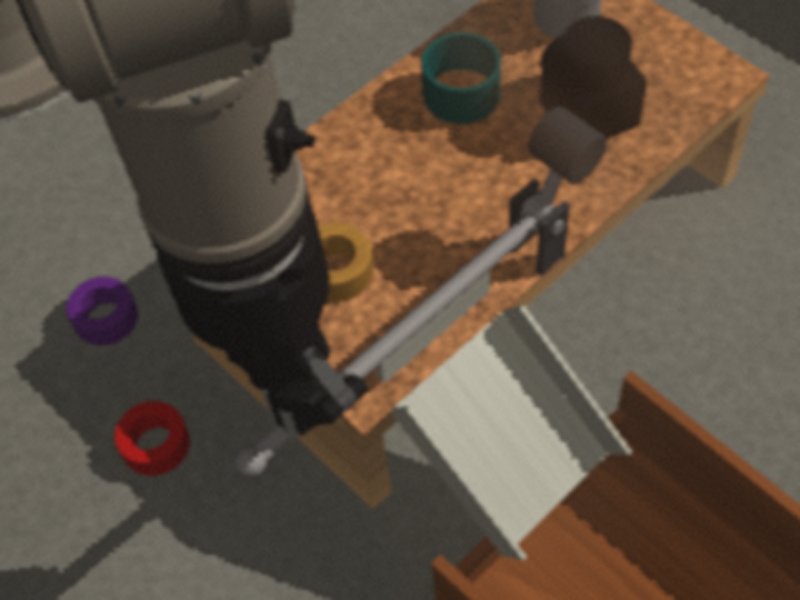

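```bash
python3 -c "
from h import *
print(np.round(w2s(-cam('wrist')[1].T@cam('wrist')[2])*1000), np.round(cam('wrist')[1][2]@SR,3))
for z in (153,160,170,180,190,200): print(z,np.round(proj('wrist',np.array([s2w([x/1000,-.099,z/1000]) for x in (-23,-17,-12,-6)]))).tolist())
im,d=manip.snapshot('wrist'); P=cloud('wrist',d); S=w2s(P.reshape(-1,3)).reshape(P.shape)*1000
for v in range(290,312,2): print(v,[(u,np.round(S[v,u]).astype(int).tolist()) for u in (290,300,310,318,338,346)])
"
```

```text
[-21. -37. 319.] [ 0.055 -0.286 -0.957]
153 [[294.0, 269.0], [309.0, 269.0], [321.0, 269.0], [335.0, 269.0]]
160 [[294.0, 275.0], [309.0, 275.0], [322.0, 275.0], [337.0, 275.0]]
170 [[294.0, 285.0], [310.0, 285.0], [323.0, 285.0], [339.0, 284.0]]
180 [[293.0, 296.0], [311.0, 296.0], [325.0, 295.0], [342.0, 295.0]]
190 [[293.0, 308.0], [311.0, 308.0], [326.0, 308.0], [345.0, 308.0]]
200 [[293.0, 323.0], [312.0, 322.0], [328.0, 322.0], [348.0, 322.0]]
290 [(290, [-28, -174, 0]), (300, [-20, -174, 0]), (310, [-17, -99, 176]), (318, [-14, -98, 176]), (338, [10, -174, 1]), (346, [17, -174, 0])]
292 [(290, [-28, -175, 1]), (300, [-20, -176, 0]), (310, [-17, -99, 176]), (318, [-14, -99, 176]), (338, [10, -175, 1]), (346, [17, -176, 1])]
294 [(290, [-29, -177, 0]), (300, [-20, -177, 1]), (310, [-17, -100, 176]), (318, [-14, -100, 176]), (338, [10, -178, -1]), (346, [17, -178, 1])]
296 [(290, [-29, -179, 0]), (300, [-21, -179, -1]), (310, [-17, -101, 177]), (318, [-14, -101, 176]), (338, [10, -179, 0]), (346, [17, -180, 0])]
298 [(290, [-29, -181, 0]), (300, [-21, -99, 182]), (310, [-17, -99,
[... 262 characters left out ...]
21, -99, 184]), (310, [-17, -99, 185]), (318, [-14, -103, 176]), (338, [-8, -99, 185]), (346, [-5, -99, 186])]
304 [(290, [-29, -186, -1]), (300, [-21, -99, 186]), (310, [-17, -99, 186]), (318, [-14, -104, 176]), (338, [-8, -99, 187]), (346, [-5, -99, 187])]
306 [(290, [-29, -188, 0]), (300, [-21, -99, 188]), (310, [-17, -100, 187]), (318, [-14, -105, 176]), (338, [-8, -99, 189]), (346, [-5, -99, 189])]
308 [(290, [-29, -189, 1]), (300, [-21, -99, 190]), (310, [-17, -99, 190]), (318, [-14, -106, 176]), (338, [-8, -99, 190]), (346, [-6, -99, 190])]
310 [(290, [-29, -191, 2]), (300, [-21, -99, 192]), (310, [-17, -99, 191]), (318, [-14, -106, 177]), (338, [-8, -99, 192]), (346, [-6, -99, 191])]
```

The pads closed to the commanded gap, and depth puts their tips at z≈181, just above the rod (top at 176). So the real fingertips end about 28 mm above the reported TCP. I'll reopen, go about 30 mm lower and grip again.

```bash
python3 -m crank '[{"fingers":0,"dx":0,"dy":0,"dz":0,"roll":0},{"fingers":0,"dx":0,"dy":0,"dz":0,"roll":0},{"fingers":0,"dx":0,"dy":0,"dz":0,"roll":0},{"fingers":0,"dx":0,"dy":0,"dz":0,"roll":0},{"fingers":0,"dx":0,"dy":0,"dz":0,"roll":0},{"fingers":0,"dx":0,"dy":0,"dz":0,"roll":0},{"fingers":0,"dx":0,"dy":-0.004,"dz":0.03,"roll":0},{"fingers":0,"dx":0,"dy":0,"dz":0,"roll":0}]' 20 >/dev/null; python3 -c "
from h import *
to([-.014,-.110,.123],0)
im,d=manip.snapshot('wrist'); save('w5.png',im); P=cloud('wrist',d); S=w2s(P.reshape(-1,3)).reshape(P.shape)*1000
for v in (312,316,320,330,350): print(v,[(u,np.round(S[v,u]).astype(int).tolist()) for u in (180,185,190,320,455,460)])
"
```

```text
t 7.4 tcp station mm [ -13.2 -109.9  123.3] toolmove mm [-0.1 -0.8  0.2] jaw deg in station 0.54 F [-0.99  0.3  -0.32] w 1.0 tilt [0.054 0.012]
 roll needed 0.54 j [-0.59  0.42  0.69  1.83 -0.34  0.95  0.44]
312 [(180, [-106, -177, 3]), (185, [-102, -177, 3]), (190, [-98, -177, 3]), (320, [-15, -93, 179]), (455, [98, -182, 2]), (460, [101, -181, 4])]
316 [(180, [-58, -100, 166]), (185, [-57, -101, 164]), (190, [-55, -101, 165]), (320, [-15, -95, 178]), (455, [29, -100, 169]), (460, [31, -99, 171])]
320 [(180, [-58, -101, 166]), (185, [-56, -100, 168]), (190, [-56, -102, 164]), (320, [-14, -96, 177]), (455, [29, -101, 170]), (460, [30, -100, 172])]
330 [(180, [-56, -100, 174]), (185, [-56, -103, 170]), (190, [-56, -105, 165]), (320, [-14, -100, 177]), (455, [30, -105, 170]), (460, [29, -102, 175])]
350 [(180, [-56, -106, 176]), (185, [-56, -109, 170]), (190, [-56, -111, 167]), (320, [-14, -106, 178]), (455, [30, -111, 172]), (460, [29, -108, 177])]
```

View pics/w5.png

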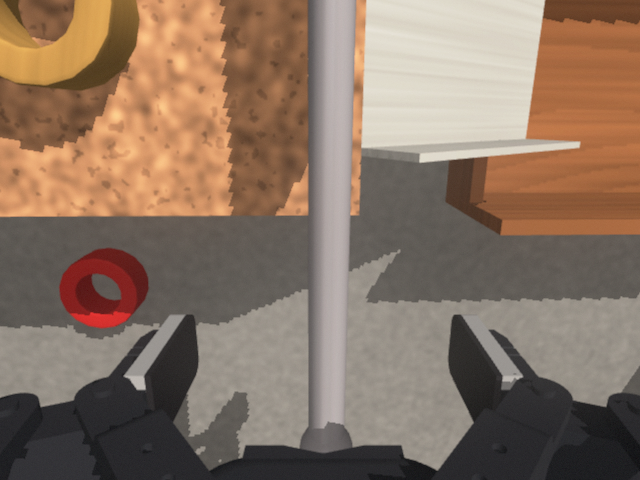

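```bash
python3 -m crank '[{"fingers":235,"dx":0,"dy":0,"dz":0,"roll":0},{"fingers":235,"dx":0,"dy":0,"dz":0,"roll":0},{"fingers":235,"dx":0,"dy":0,"dz":0,"roll":0},{"fingers":235,"dx":0,"dy":0,"dz":0,"roll":0},{"fingers":235,"dx":0,"dy":0,"dz":0,"roll":0},{"fingers":235,"dx":0,"dy":0,"dz":0,"roll":0},{"fingers":235,"dx":0,"dy":0,"dz":0,"roll":0},{"fingers":235,"dx":0,"dy":0,"dz":0,"roll":0}]' 20 >/dev/null; python3 -c "
from h import *
to([-.014,-.110,.123],0)
"
```

```text
t 8.25 tcp station mm [ -12.1 -111.7  129.9] toolmove mm [ 1.7 -2.2  6.8] jaw deg in station 0.47 F [-0.04 -0.61 -0.63] w 0.13 tilt [0.057 0.013]
 roll needed 0.47 j [-0.59  0.42  0.7   1.82 -0.34  0.96  0.43]
```

It's gripped (width 0.13, about 11 mm). I'll lift along the arc, checking as I go.

```bash
python3 -m crank '[{"fingers":235,"dx":0.001,"dy":0,"dz":-0.021,"roll":0},{"fingers":235,"dx":0.003,"dy":0,"dz":-0.021,"roll":0},{"fingers":235,"dx":0.005,"dy":0,"dz":-0.02,"roll":0},{"fingers":235,"dx":0.007,"dy":0,"dz":-0.02,"roll":0}]' 20 >/dev/null; python3 -c "
from h import *
to([-.014,-.095,.212],0)
im,d=manip.snapshot('wrist'); save('w6.png',im);im,d=manip.snapshot('scene');save('s6.png',im)"
```

```text
t 8.65 tcp station mm [-11.9 -94.6 213. ] toolmove mm [-0.3 -2.2  0.8] jaw deg in station 0.58 F [ 3.64  2.07 -1.89] w 0.134 tilt [0.067 0.011]
 roll needed 0.58 j [-0.67  0.31  0.74  1.75 -0.25  1.1   0.33]
```

View pics/w6.png

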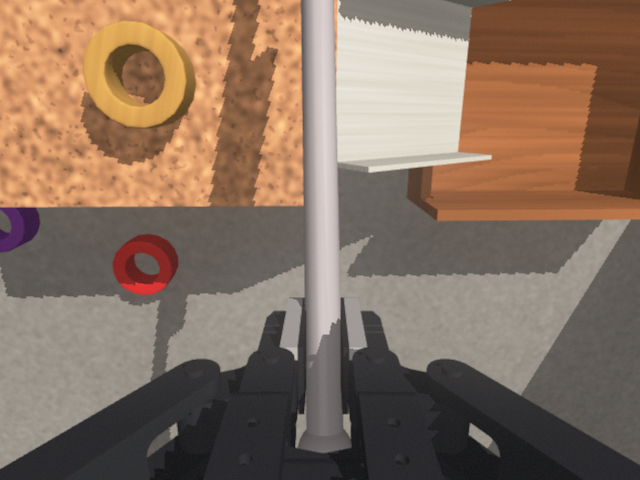

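View pics/s6.png

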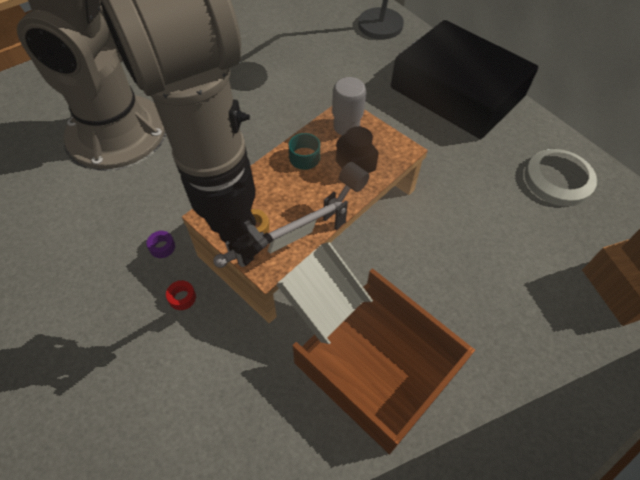

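```bash
python3 -m crank '[{"fingers":235,"dx":0.009,"dy":-0.001,"dz":-0.019,"roll":0},{"fingers":235,"dx":0.011,"dy":-0.001,"dz":-0.018,"roll":0},{"fingers":235,"dx":0.013,"dy":0,"dz":-0.017,"roll":0},{"fingers":235,"dx":0.014,"dy":0,"dz":-0.0155,"roll":0}]' 20 >/dev/null; python3 -c "
from h import *
to([-.014,-.048,.281],0)
im,d=manip.snapshot('wrist'); save('w7.png',im)"
```

```text
t 9.15 tcp station mm [-11.3 -46.  283.4] toolmove mm [-1.9 -2.9  2.2] jaw deg in station 0.96 F [ 5.23  2.27 -4.41] w 0.129 tilt [0.086 0.01 ]
 roll needed 0.96 j [-0.79  0.23  0.75  1.68 -0.17  1.21  0.19]
```

View pics/w7.png

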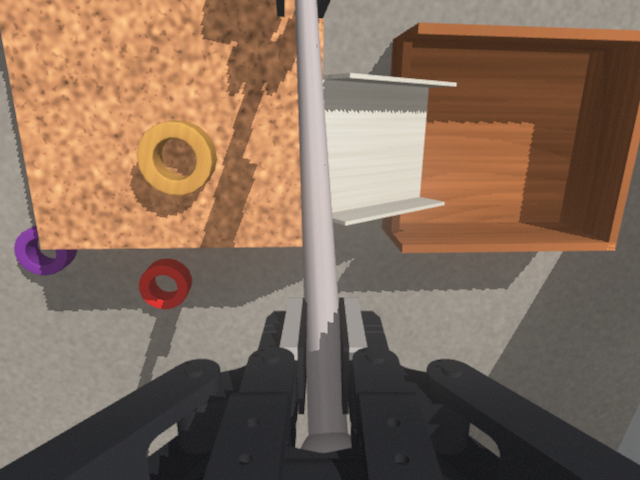

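```bash
python3 -m crank '[{"fingers":235,"dx":0.014,"dy":-0.002,"dz":-0.012,"roll":-0.5},{"fingers":235,"dx":0.017,"dy":-0.001,"dz":-0.012,"roll":-0.3},{"fingers":235,"dx":0.018,"dy":0,"dz":-0.0105,"roll":0},{"fingers":235,"dx":0.019,"dy":0,"dz":-0.0085,"roll":0}]' 20 >/dev/null; python3 -c "
from h import *
to([-.014,.022,.326],0)
im,d=manip.snapshot('wrist'); save('w8.png',im);im,d=manip.snapshot('scene');save('s8.png',im)"
```

```text
t 9.6 tcp station mm [-10.9  22.1 326.3] toolmove mm [ 0.  -3.1 -0.1] jaw deg in station 2.34 F [ 8.9  -0.76 -2.86] w 0.135 tilt [0.108 0.005]
 roll needed 2.34 j [-0.91  0.18  0.72  1.63 -0.1   1.27  0.03]
```

View pics/w8.png

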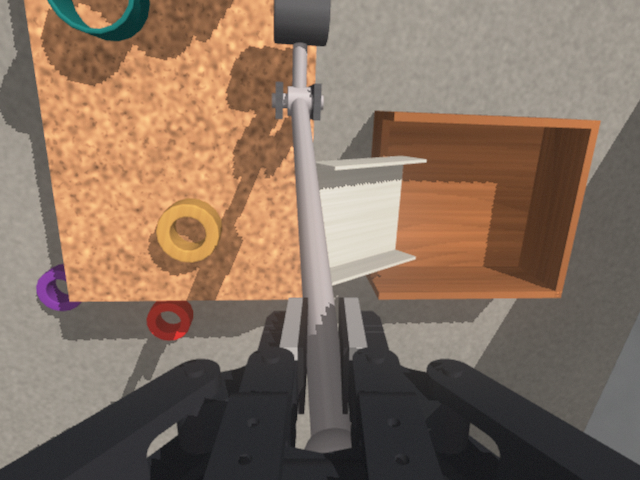

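View pics/s8.png

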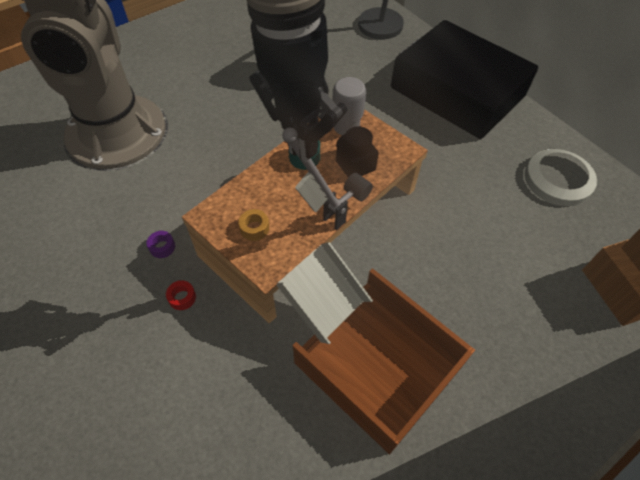

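```bash
python3 -m crank '[{"fingers":235,"dx":0.02,"dy":0,"dz":-0.007,"roll":1.2},{"fingers":235,"dx":0.0205,"dy":0,"dz":-0.005,"roll":1.2}]' 20 >/dev/null; python3 -c "
from h import *
to([-.014,.062,.337],0)
im,d=manip.snapshot('wrist'); save('w9.png',im)"
```

```text
t 9.9 tcp station mm [-11.1  59.8 336.3] toolmove mm [ 2.2 -2.8 -1.1] jaw deg in station -0.33 F [ 3.17 -0.48  3.43] w 0.131 tilt [0.113 0.003]
 roll needed -0.33 j [-0.97  0.17  0.71  1.61 -0.09  1.29 -0.09]
```

View pics/w9.png

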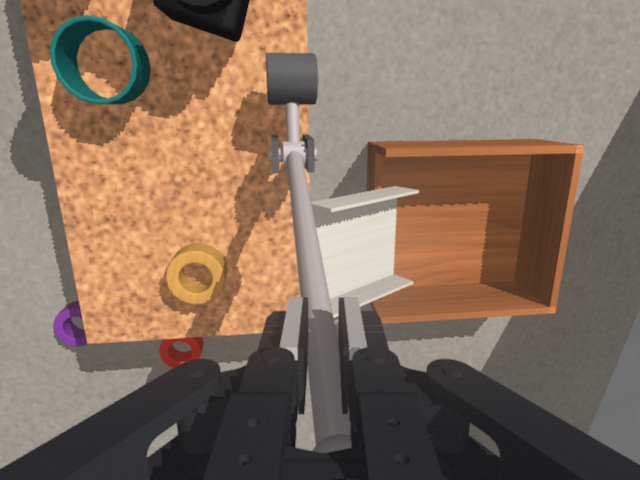

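```bash
python3 -m crank '[{"fingers":0,"dx":0,"dy":0,"dz":0,"roll":0},{"fingers":0,"dx":0,"dy":0,"dz":0,"roll":0},{"fingers":0,"dx":0,"dy":0,"dz":0,"roll":0},{"fingers":0,"dx":0,"dy":0,"dz":0,"roll":0},{"fingers":0,"dx":0,"dy":0,"dz":0,"roll":0},{"fingers":0,"dx":0,"dy":0,"dz":0,"roll":0}]' 20 >/dev/null; python3 -c "
from h import *
to([-.014,-.04,.337],0)
im,d=manip.snapshot('wrist'); save('w10.png',im);im,d=manip.snapshot('scene');save('s10.png',im)"
```

```text
t 10.55 tcp station mm [-13.4  57.5 332.8] toolmove mm [-97.5   0.8  -2.8] jaw deg in station -0.58 F [-0.02 -0.09  0.39] w 1.0 tilt [0.105 0.003]
 roll needed -0.58 j [-0.97  0.18  0.71  1.61 -0.09  1.29 -0.09]
```

View pics/w10.png

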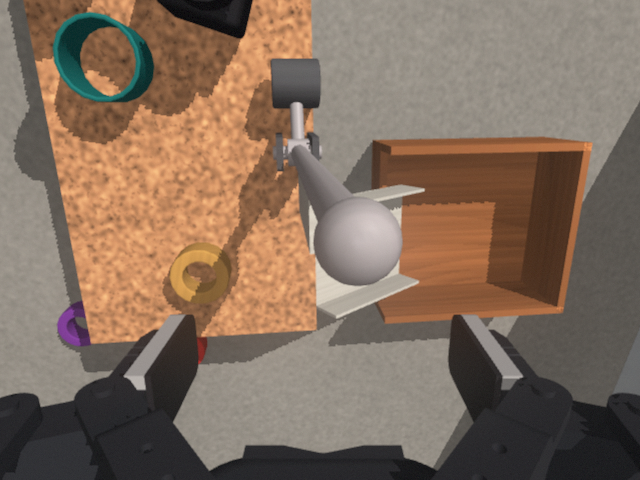

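View pics/s10.png

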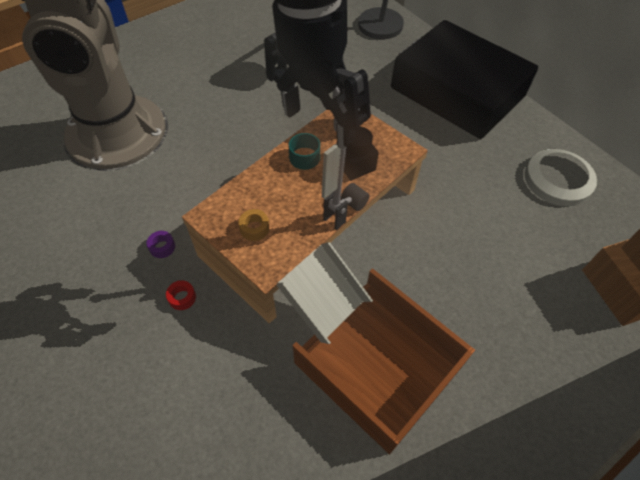

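The barrier is on its stop by itself: the ball is at (358,240) in the wrist view, the blade stands upright in the scene view, and the force reads about 0. I'll back off to the right and turn the jaws toward station y, which puts the camera on the robot's side.

```bash
python3 -m crank '[{"fingers":0,"dx":-0.035,"dy":0,"dz":0,"roll":0},{"fingers":0,"dx":-0.035,"dy":0,"dz":0,"roll":0},{"fingers":0,"dx":-0.035,"dy":0,"dz":0,"roll":0},{"fingers":0,"dx":0,"dy":-0.03,"dz":0,"roll":0},{"fingers":0,"dx":0,"dy":-0.03,"dz":0,"roll":0},{"fingers":0,"dx":0,"dy":-0.03,"dz":0,"roll":0},{"fingers":0,"dx":0,"dy":-0.03,"dz":0,"roll":0},{"fingers":0,"dx":0,"dy":0,"dz":0,"roll":0}]' >/dev/null; python3 -c "
from h import *
to([-.15,-.005,.25],90)
im,d=manip.snapshot('top');save('t11.png',im)"
```

```text
t 11.45 tcp station mm [-136.6  -50.6  319.9] toolmove mm [ 46.6 -21.   67.3] jaw deg in station -0.5 F [ 0.59 -0.18  1.15] w 1.0 tilt [0.106 0.001]
 roll needed -90.5 j [-0.94 -0.15  0.7   1.88  0.12  1.27 -0.11]
```

View pics/t11.png

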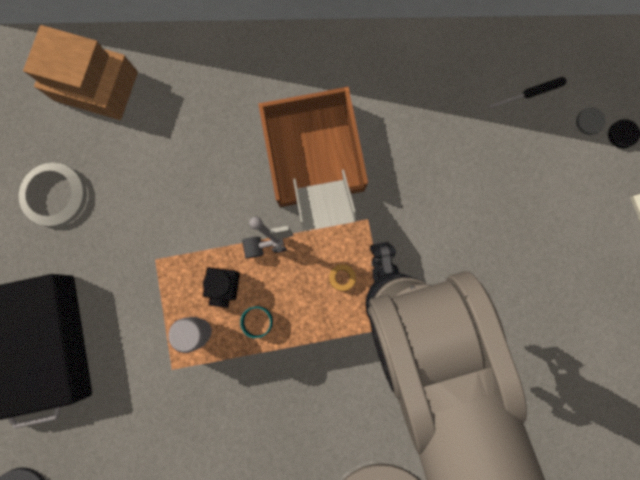

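```bash
python3 -m crank '[{"fingers":165,"dx":0,"dy":0,"dz":0,"roll":-8.3},{"fingers":165,"dx":0,"dy":0,"dz":0,"roll":-8.3},{"fingers":165,"dx":0,"dy":0,"dz":0,"roll":-8.3},{"fingers":165,"dx":0,"dy":0,"dz":0,"roll":-8.3},{"fingers":165,"dx":0,"dy":0,"dz":0,"roll":-8.3},{"fingers":165,"dx":0,"dy":0,"dz":0,"roll":-8.3},{"fingers":165,"dx":0,"dy":0,"dz":0,"roll":-8.3},{"fingers":165,"dx":0,"dy":0,"dz":0,"roll":-8.3},{"fingers":165,"dx":0,"dy":0,"dz":0,"roll":-8.3},{"fingers":165,"dx":0,"dy":0,"dz":0,"roll":-8.3},{"fingers":165,"dx":0,"dy":0,"dz":0,"roll":-4},{"fingers":165,"dx":0,"dy":0,"dz":0,"roll":0}]' >/dev/null; python3 -c "
from h import *
to([-.15,-.005,.25],90)"
```

```text
t 12.7 tcp station mm [-119.8  -48.8  326.6] toolmove mm [39.5 45.5 71.2] jaw deg in station 89.52 F [ 0.94  0.38 -0.17] w 0.354 tilt [ 0.125 -0.005]
 roll needed -0.48 j [-1.18 -0.17  0.89  1.85  0.18  1.28  1.41]
```

```bash
python3 -m crank '[{"fingers":165,"dx":0.03,"dy":0.03,"dz":0,"roll":0},{"fingers":165,"dx":0.017,"dy":0.015,"dz":0.03,"roll":0},{"fingers":165,"dx":0,"dy":0,"dz":0.035,"roll":0},{"fingers":165,"dx":0,"dy":0,"dz":0.035,"roll":0},{"fingers":165,"dx":0,"dy":0,"dz":0.01,"roll":0},{"fingers":165,"dx":0,"dy":0,"dz":0,"roll":0}]' >/dev/null; python3 -c "
from h import *
to([-.145,-.0055,.105],90)
im,d=manip.snapshot('wrist'); save('w12.png',im); np.savez('/tmp/w12.npz',d=d); P=cloud('wrist',d); S=w2s(P.reshape(-1,3)).reshape(P.shape)*1000
for v in range(296,330,3): print(v,[(u,np.round(S[v,u]).astype(int).tolist()) for u in (255,265,275,322,370,380,390)])
"
```

```text
t 13.3 tcp station mm [-146.8   -4.1  210. ] toolmove mm [ 12.1   1.3 104.3] jaw deg in station 88.73 F [-1.1  -0.09  0.7 ] w 0.354 tilt [ 0.135 -0.004]
 roll needed -1.27 j [-1.2  -0.13  0.85  2.1   0.17  1.01  1.29]
296 [(255, [-93, -52, 126]), (265, [-94, -45, 127]), (275, [-93, -39, 126]), (322, [-93, -8, 125]), (370, [-93, 23, 126]), (380, [-93, 30, 125]), (390, [-93, 36, 126])]
299 [(255, [-91, -52, 126]), (265, [-162, -23, 238]), (275, [-162, -20, 239]), (322, [-90, -8, 125]), (370, [-162, 13, 239]), (380, [-161, 17, 238]), (390, [-91, 36, 126])]
302 [(255, [-89, -52, 126]), (265, [-162, -23, 241]), (275, [-162, -19, 241]), (322, [-89, -8, 126]), (370, [-161, 13, 240]), (380, [-161, 16, 240]), (390, [-88, 36, 125])]
305 [(255, [-86, -53, 125]), (265, [-162, -23, 243]), (275, [-162, -19, 243]), (322, [-86, -8, 125]), (370, [-161, 13, 242]), (380, [-161, 16, 242]), (390, [-86, 36, 126])]
308 [(255, [-84, -53, 126]), (265, [-162, -22, 245]), (275, [-162, -19, 245]), (322, [-87, -8, 131]), (370, [-162, 13, 245]), (380, [-162, 16, 245]), (390, [-83, 37, 125])]
311 [(255, [-158, -27
[... 501 characters left out ...]
)]
320 [(255, [-164, -24, 254]), (265, [-163, -21, 253]), (275, [-162, -18, 252]), (322, [-87, -8, 143]), (370, [-162, 12, 252]), (380, [-162, 15, 252]), (390, [-163, 18, 254])]
323 [(255, [-164, -24, 256]), (265, [-163, -21, 255]), (275, [-161, -18, 252]), (322, [-87, -8, 147]), (370, [-161, 12, 252]), (380, [-163, 15, 255]), (390, [-163, 18, 254])]
326 [(255, [-164, -23, 257]), (265, [-164, -20, 258]), (275, [-161, -18, 253]), (322, [-87, -8, 150]), (370, [-160, 12, 253]), (380, [-164, 15, 258]), (390, [-164, 18, 257])]
329 [(255, [-164, -23, 259]), (265, [-241, 2, 365]), (275, [-160, -18, 254]), (322, [-84, -8, 149]), (370, [-159, 12, 252]), (380, [-163, 15, 258]), (390, [-163, 18, 258])]
```

View pics/w12.png

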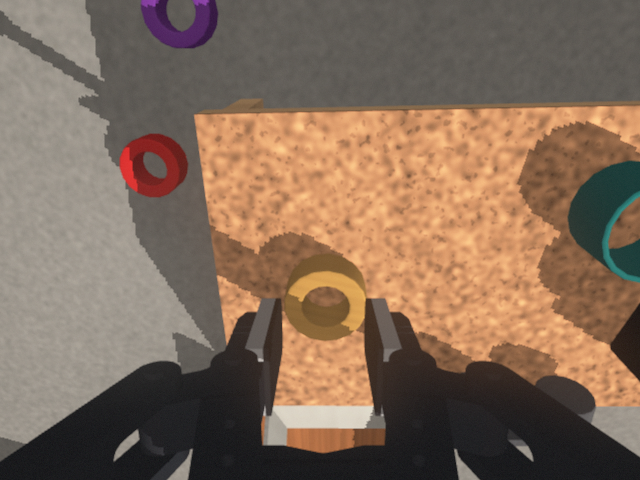

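The collar is at (325,298), between the pads (columns about 270 and 375) and ahead of them. Pad tips read z≈238, with their back face at x≈-162. I'll back off in x, centre in y, and descend behind the collar.

```bash
python3 -m crank '[{"fingers":165,"dx":0.02,"dy":-0.003,"dz":0,"roll":-1.2},{"fingers":165,"dx":0,"dy":0,"dz":0.03,"roll":0},{"fingers":165,"dx":0.004,"dy":0,"dz":0.03,"roll":0},{"fingers":165,"dx":0.004,"dy":0,"dz":0.02,"roll":0},{"fingers":165,"dx":0,"dy":0,"dz":0,"roll":0}]' >/dev/null; python3 -c "
from h import *
to([-.145,-.0055,.105],90)
im,d=manip.snapshot('wrist'); save('w13.png',im); P=cloud('wrist',d); S=w2s(P.reshape(-1,3)).reshape(P.shape)*1000
for v in range(293,312,3): print(v,[(u,np.round(S[v,u]).astype(int).tolist()) for u in (255,265,275,322,370,380,390)])
"
```

```text
t 13.85 tcp station mm [-155.3   -6.5  133.5] toolmove mm [-5.9  1.6 29.6] jaw deg in station 89.74 F [1.42 0.23 0.34] w 0.357 tilt [0.15  0.007]
 roll needed -0.26 j [-1.22 -0.02  0.95  2.23  0.07  0.77  1.42]
293 [(255, [-149, -37, 127]), (265, [-148, -32, 126]), (275, [-149, -28, 127]), (322, [-150, -7, 128]), (370, [-149, 14, 127]), (380, [-149, 19, 126]), (390, [-150, 23, 127])]
296 [(255, [-147, -37, 127]), (265, [-147, -32, 127]), (275, [-147, -28, 127]), (322, [-147, -7, 126]), (370, [-147, 14, 126]), (380, [-148, 19, 127]), (390, [-148, 23, 127])]
299 [(255, [-146, -37, 127]), (265, [-169, -26, 162]), (275, [-169, -23, 162]), (322, [-146, -7, 127]), (370, [-169, 10, 162]), (380, [-169, 14, 161]), (390, [-146, 23, 126])]
302 [(255, [-144, -37, 126]), (265, [-169, -26, 165]), (275, [-170, -22, 165]), (322, [-144, -7, 126]), (370, [-169, 10, 164]), (380, [-169, 14, 164]), (390, [-144, 23, 126])]
305 [(255, [-142, -37, 125]), (265, [-171, -25, 168]), (275, [-170, -22, 167]), (322, [-143, -7, 127]), (370, [-169, 10, 165]), (380, [-169, 13, 166]), (390, [-144, 23, 128])]
308 [(255, [-141, -37, 127]), (265, [-169, -25, 168]), (275, [-170, -22, 169]), (322, [-141, -7, 127]), (370, [-170, 10, 168]), (380, [-170, 13, 169]), (390, [-141, 23, 126])]
311 [(255, [-165, -30, 163]), (265, [-171, -25, 172]), (275, [-171, -21, 173]), (322, [-140, -7, 127]), (370, [-170, 10, 170]), (380, [-171, 13, 172]), (390, [-165, 17, 163])]
```

View pics/w13.png

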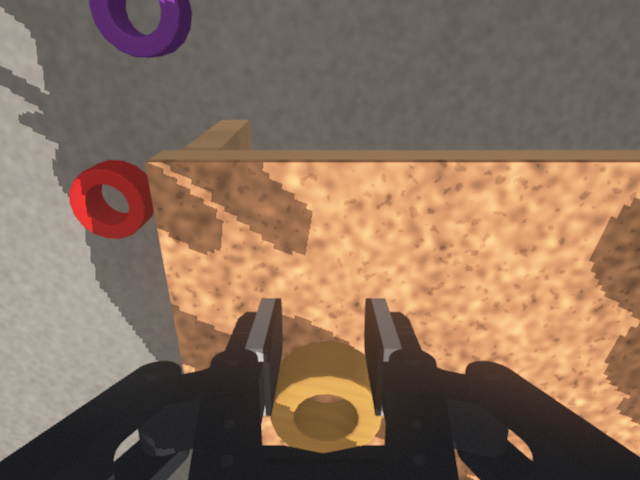

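```bash
python3 -m crank '[{"fingers":165,"dx":0.002,"dy":0.001,"dz":0.026,"roll":0},{"fingers":165,"dx":0,"dy":0,"dz":0,"roll":0}]' >/dev/null; python3 -c "
from h import *
to([-.0,-.0055,.105],90)
im,d=manip.snapshot('wrist'); save('w14.png',im); P=cloud('wrist',d); S=w2s(P.reshape(-1,3)).reshape(P.shape)*1000
for v in range(293,303,3): print(v,[(u,np.round(S[v,u]).astype(int).tolist()) for u in (255,265,275,322,370,380,390)])
W=S[320:480,250:400].reshape(-1,3); W=W[(W[:,2]>144)&(W[:,2]<153)&(W[:,0]>-130)]; print(len(W),W.min(0),W.max(0))
"
```

```text
t 14.1 tcp station mm [-148.    -4.3  111.8] toolmove mm [-145.1   -0.6   30.1] jaw deg in station 89.81 F [-0.04 -0.48 -0.79] w 0.352 tilt [0.158 0.012]
 roll needed -0.19 j [-1.21  0.06  0.97  2.25 -0.04  0.7   1.53]
293 [(255, [-155, -30, 127]), (265, [-155, -26, 127]), (275, [-155, -22, 127]), (322, [-155, -5, 127]), (370, [-155, 14, 127]), (380, [-155, 18, 127]), (390, [-155, 21, 126])]
296 [(255, [-152, -31, 125]), (265, [-153, -27, 127]), (275, [-153, -23, 127]), (322, [-153, -5, 127]), (370, [-153, 14, 126]), (380, [-154, 17, 128]), (390, [-153, 22, 126])]
299 [(255, [-152, -31, 126]), (265, [-161, -24, 141]), (275, [-161, -21, 140]), (322, [-152, -5, 127]), (370, [-161, 12, 140]), (380, [-161, 16, 140]), (390, [-152, 22, 127])]
302 [(255, [-151, -31, 127]), (265, [-162, -24, 144]), (275, [-161, -20, 143]), (322, [-151, -5, 128]), (370, [-161, 12, 142]), (380, [-161, 16, 142]), (390, [-151, 22, 127])]
4493 [-124.85092604  -28.04074406  144.00237684] [-91.41373225  19.29359307 152.84742384]
```

View pics/w14.png

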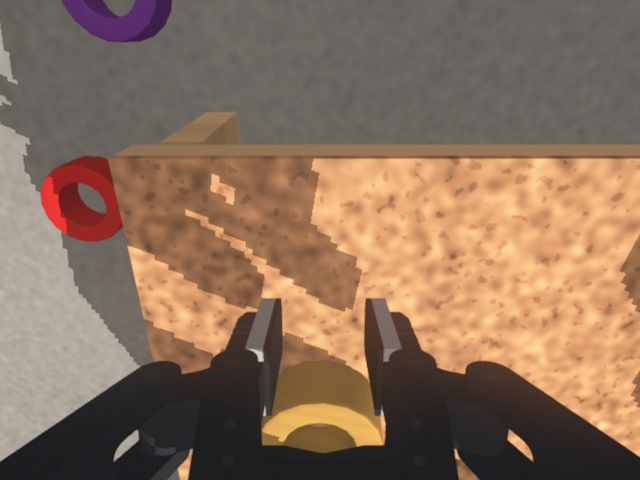

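```bash
python3 -m crank '[{"fingers":165,"dx":0.001,"dy":0,"dz":0.011,"roll":0},{"fingers":165,"dx":0,"dy":0,"dz":0,"roll":0}]' >/dev/null; python3 -c "
from h import *
to([-.0,-.0055,.101],90)
im,d=manip.snapshot('wrist'); P=cloud('wrist',d); S=w2s(P.reshape(-1,3)).reshape(P.shape)*1000
for v in range(296,303,3): print(v,[(u,np.round(S[v,u]).astype(int).tolist()) for u in (265,275,322,370,380,390)])
"
```

```text
t 14.35 tcp station mm [-141.6   -3.4  106.4] toolmove mm [-138.7   -1.5   29.2] jaw deg in station 89.81 F [-0.39 -0.62  0.06] w 0.353 tilt [0.168 0.019]
 roll needed -0.19 j [-1.19  0.09  0.97  2.25 -0.09  0.67  1.58]
296 [(265, [-152, -25, 126]), (275, [-152, -21, 126]), (322, [-152, -4, 126]), (370, [-152, 14, 127]), (380, [-151, 18, 125]), (390, [-152, 21, 126])]
299 [(265, [-156, -23, 134]), (275, [-155, -20, 133]), (322, [-151, -4, 126]), (370, [-156, 13, 133]), (380, [-156, 17, 133]), (390, [-151, 21, 126])]
302 [(265, [-156, -23, 136]), (275, [-157, -20, 137]), (322, [-150, -4, 127]), (370, [-157, 13, 136]), (380, [-156, 16, 136]), (390, [-149, 22, 125])]
```

The front of the pads is about 11 mm above the cork, below the collar's 24 mm top, and behind it. I'll start the push.

```bash
python3 -m crank '[{"fingers":165,"dx":-0.015,"dy":-0.002,"dz":0.0025,"roll":0},{"fingers":165,"dx":-0.015,"dy":0,"dz":0.0025,"roll":0},{"fingers":165,"dx":-0.015,"dy":0,"dz":0.0025,"roll":0}]' >/dev/null; python3 -c "
from h import *
to([-.0,-.0055,.105],90)
im,d=manip.snapshot('wrist'); save('w15.png',im); P=cloud('wrist',d); S=w2s(P.reshape(-1,3)).reshape(P.shape)*1000
for v in range(296,303,3): print(v,[(u,np.round(S[v,u]).astype(int).tolist()) for u in (265,275,322,370,380,390)])
"
```

```text
t 14.7 tcp station mm [-94.7  -3.6 111.4] toolmove mm [-92.2  -1.7  22.5] jaw deg in station 89.9 F [-1.14 -0.96 -0.2 ] w 0.351 tilt [0.169 0.029]
 roll needed -0.1 j [-1.08  0.21  0.92  2.15 -0.26  0.71  1.75]
296 [(265, [-99, -26, 126]), (275, [-100, -22, 127]), (322, [-100, -4, 127]), (370, [-99, 14, 126]), (380, [-99, 18, 126]), (390, [-99, 22, 127])]
299 [(265, [-106, -24, 139]), (275, [-107, -20, 140]), (322, [-98, -4, 126]), (370, [-106, 13, 139]), (380, [-107, 16, 140]), (390, [-98, 22, 126])]
302 [(265, [-107, -23, 141]), (275, [-108, -20, 143]), (322, [-97, -4, 127]), (370, [-107, 12, 142]), (380, [-107, 16, 141]), (390, [-97, 22, 127])]
```

View pics/w15.png

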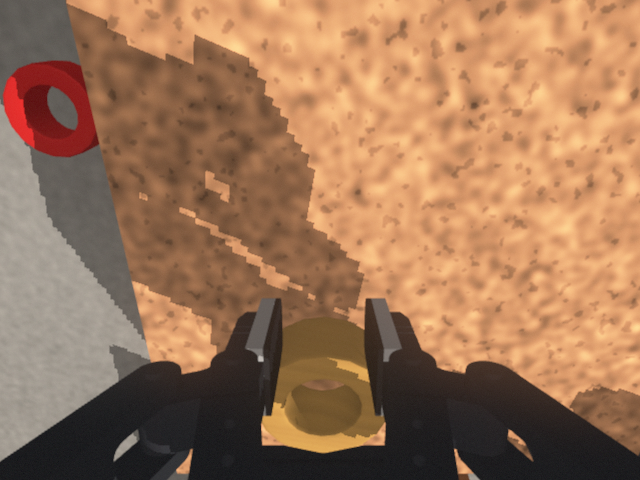

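```bash
python3 -c "
from h import *
im,d=manip.snapshot('wrist'); P=cloud('wrist',d); S=w2s(P.reshape(-1,3)).reshape(P.shape)*1000
hsv=cv2.cvtColor(im,cv2.COLOR_RGB2HSV)
m=(abs(S[...,2]-149)<3)&(S[...,0]>-120); m[:300]=0; m[:,:250]=0;m[:,395:]=0
W=S[m]; print(len(W),W.min(0),W.max(0))
im,d=manip.snapshot('top');save('t15.png',cv2.resize(im[180:400,240:500],None,fx=3,fy=2.7))
"
```

```text
6794 [-110.75583866  -28.20685514  146.0029736 ] [-41.00945353  19.87313024 151.99786422]
```

View pics/t15.png

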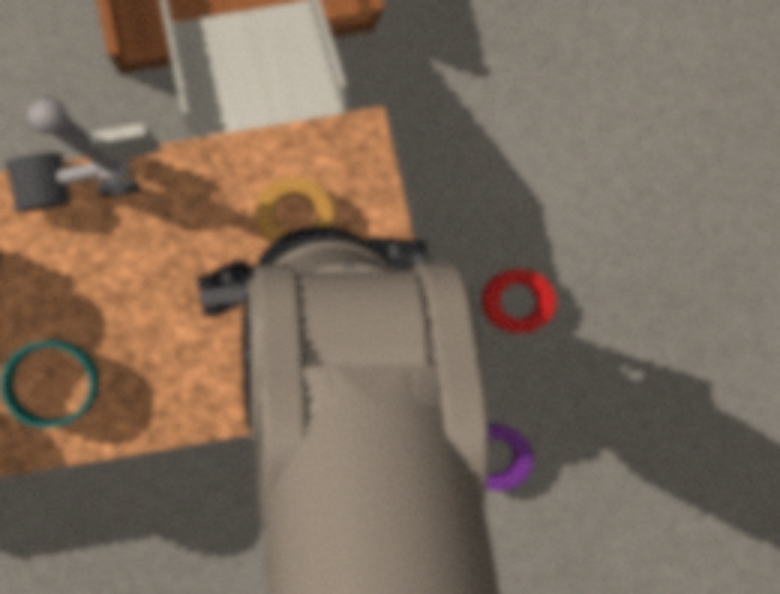

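The collar has moved to about x=-66, y=-4 and sits in the cradle. I'll keep pushing, holding the tips a little lower.

```bash
python3 -m crank '[{"fingers":165,"dx":-0.014,"dy":-0.001,"dz":0.006,"roll":0},{"fingers":165,"dx":-0.015,"dy":0,"dz":0.006,"roll":0},{"fingers":165,"dx":-0.015,"dy":0,"dz":0.004,"roll":0}]' >/dev/null; python3 -c "
from h import *
to([-.0,-.0055,.105],90)
im,d=manip.snapshot('wrist'); save('w16.png',im); P=cloud('wrist',d); S=w2s(P.reshape(-1,3)).reshape(P.shape)*1000
for v in range(296,303,3): print(v,[(u,np.round(S[v,u]).astype(int).tolist()) for u in (265,275,322,370,380,390)])
m=(abs(S[...,2]-149)<3)&(S[...,0]>-90); m[:300]=0; m[:,:250]=0;m[:,395:]=0
W=S[m]; print(len(W),W.min(0),W.max(0))
"
```

```text
t 15.15 tcp station mm [-53.9  -3.9 104.2] toolmove mm [-53.3  -1.5   8. ] jaw deg in station 89.9 F [-4.14 -1.95  3.91] w 0.352 tilt [0.16  0.033]
 roll needed -0.1 j [-0.97  0.32  0.85  2.06 -0.37  0.73  1.85]
296 [(265, [-64, -25, 126]), (275, [-63, -22, 125]), (322, [-64, -4, 127]), (370, [-63, 13, 126]), (380, [-63, 17, 126]), (390, [-63, 20, 126])]
299 [(265, [-66, -24, 132]), (275, [-66, -21, 132]), (322, [-62, -4, 126]), (370, [-66, 12, 132]), (380, [-66, 16, 133]), (390, [-63, 20, 127])]
302 [(265, [-66, -24, 133]), (275, [-67, -20, 135]), (322, [-60, -4, 126]), (370, [-66, 12, 134]), (380, [-67, 15, 135]), (390, [-60, 20, 125])]
6449 [-70.13096277 -26.34934424 146.00198979] [ -9.89434735  17.68556557 151.99815314]
```

View pics/w16.png

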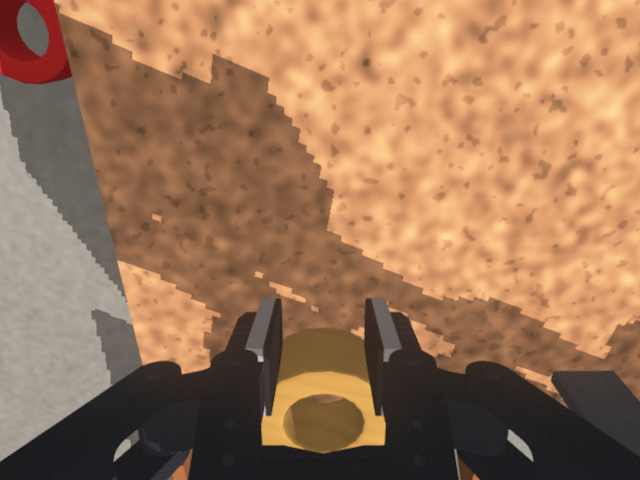

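```bash
python3 -m crank '[{"fingers":165,"dx":-0.014,"dy":0,"dz":0.003,"roll":0},{"fingers":165,"dx":-0.014,"dy":0,"dz":0.003,"roll":0},{"fingers":165,"dx":-0.012,"dy":0,"dz":0.003,"roll":0}]' >/dev/null; python3 -c "
from h import *
to([-.0,-.0055,.105],90)
im,d=manip.snapshot('top'); save('t17.png',cv2.resize(im[80:300,230:490],None,fx=3,fy=2.7)); im,d=manip.snapshot('scene'); save('s17.png',cv2.resize(im[120:460,120:480],None,fx=2,fy=1.7))
print(manip.state()['t'])
"
```

```text
t 15.5 tcp station mm [-13.5  -3.4 103.7] toolmove mm [-13.6  -2.    0.9] jaw deg in station 89.91 F [-3.67 -0.23  4.39] w 0.353 tilt [0.158 0.035]
 roll needed -0.09 j [-0.89  0.39  0.81  1.97 -0.43  0.77  1.89]
15.6
```

View pics/t17.png

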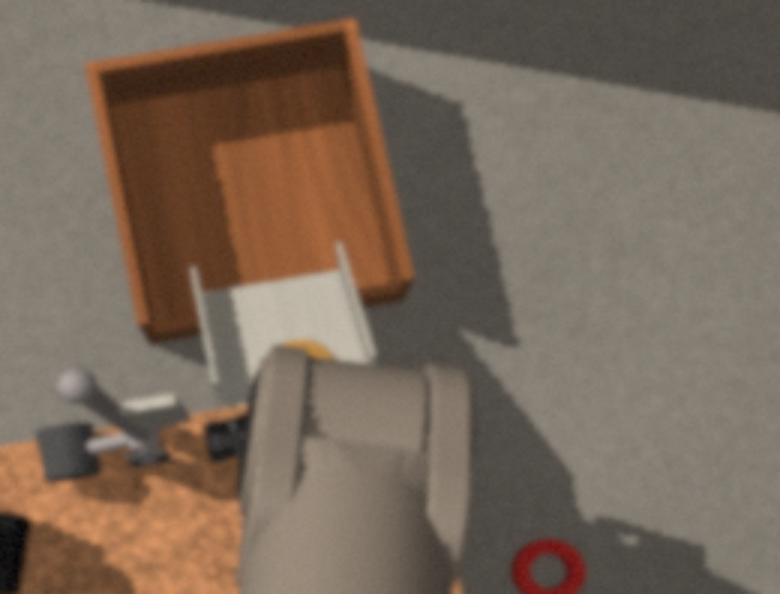

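View pics/s17.png

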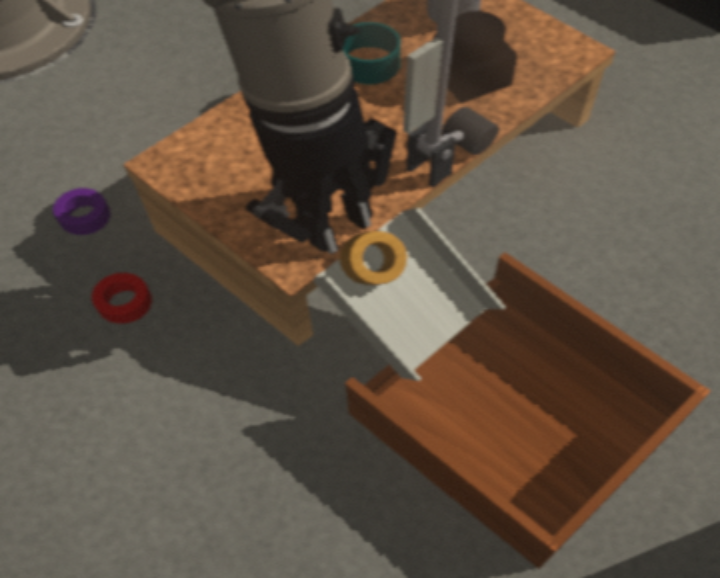

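The collar is over the edge and sliding down the chute. I'll back away and up.

```bash
python3 -m crank '[{"fingers":165,"dx":0.02,"dy":0,"dz":-0.01,"roll":0},{"fingers":165,"dx":0.02,"dy":0,"dz":-0.03,"roll":0},{"fingers":165,"dx":0.02,"dy":0,"dz":-0.035,"roll":0},{"fingers":165,"dx":0.02,"dy":-0.01,"dz":-0.035,"roll":0},{"fingers":165,"dx":0.01,"dy":-0.02,"dz":-0.035,"roll":0},{"fingers":165,"dx":0,"dy":0,"dz":0,"roll":0},{"fingers":165,"dx":0,"dy":0,"dz":0,"roll":0}]' >/dev/null; python3 -c "
from h import *
to([-.0,-.0055,.105],90)
im,d=manip.snapshot('top'); save('t18.png',im); P=cloud('top',d); S=w2s(P.reshape(-1,3)).reshape(P.shape)*1000
hsv=cv2.cvtColor(im,cv2.COLOR_RGB2HSV)
print([(round(x['conf'],2),np.round(x['extent'])) for x in manip.search_frame('top','collar_center')])
im,d=manip.snapshot('scene'); save('s18.png',im)
"
```

```text
t 16.3 tcp station mm [-125.5  -33.4  234.7] toolmove mm [-101.4   26.4  149.6] jaw deg in station 90.0 F [ 0.79  0.6  -0.07] w 0.354 tilt [0.167 0.041]
 roll needed -0.0 j [-1.27 -0.18  0.99  2.05  0.18  1.02  1.38]
[(0.62, array([301., 131., 327., 157.])), (0.28, array([240., 305., 271., 342.]))]
```

View pics/t18.png

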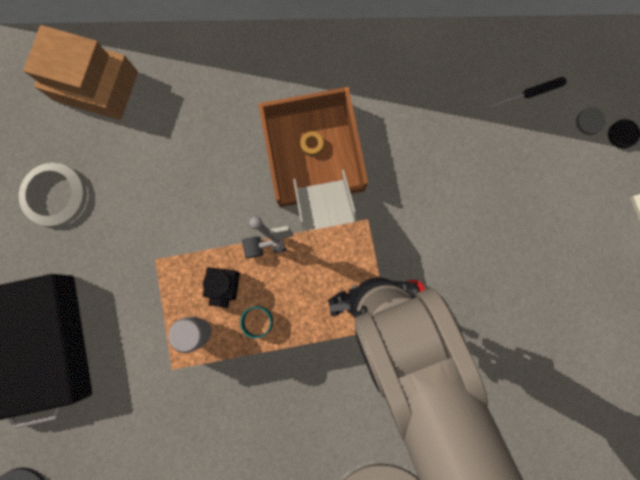

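View pics/s18.png

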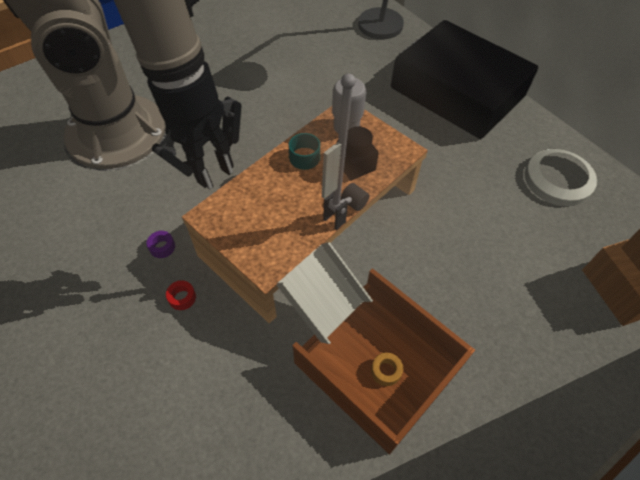

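The collar is in the bin (top (312,143), scene (388,368)) and the barrier is upright. I'll run a final rest check before handing in.

```bash
python3 -m crank '[{"fingers":165,"dx":0,"dy":0,"dz":0,"roll":0},{"fingers":165,"dx":0,"dy":0,"dz":0,"roll":0},{"fingers":165,"dx":0,"dy":0,"dz":0,"roll":0},{"fingers":165,"dx":0,"dy":0,"dz":0,"roll":0}]' >/dev/null; python3 -c "
from h import *
s=manip.state(); print(s['t'],np.round(s['contact_force'],2),np.abs(s['joint_velocities']).max())
for i in range(2):
  im,d=manip.snapshot('top'); P=cloud('top',d); S=w2s(P.reshape(-1,3)).reshape(P.shape)*1000
  r=manip.silhouettes('top','collar_center')[0]; W=S[r['pixels']&(d>0)]; print(round(r['conf'],2),np.round(np.median(W,0),1),np.round((W.min(0)+W.max(0))/2,1))
z=np.load('/tmp/top0.npz')['d']; 
for n,e in (('eyepiece',(167,313,214,352)),('diagonal',(203,267,240,306)),('adapter',(242,305,272,338))):
  sl=np.s_[e[1]:e[3],e[0]:e[2]]; print(n,'depth change px>5mm',int((abs(z[sl]-d[sl])>.005).sum()))
for v,u in ((222,256),): 
  print('ball',np.round(S[v-3:v+4,u-3:u+4].reshape(-1,3).mean(0)))
"
```

```text
16.85 [-0.41  0.14  0.39] 0.019988778735919276
0.62 [198.5   0.7  29.5] [202.7  -0.5  19.9]
0.72 [199.   -0.2  30.3] [197.9   0.   22.5]
eyepiece depth change px>5mm 63
diagonal depth change px>5mm 49
adapter depth change px>5mm 42
ball [-15. 105. 422.]
```

```bash
python3 -c "
from plant import manip
print(manip.close_job())"
```

```text
the job is handed in; nothing more can be done
None
```

The barrier is up on its stop and the brass collar is in the bin. I handed the job in just after t ≈ 17 s, well inside the 64 s limit; no verdict is reported.

**Barrier:** I did not push the rod from below. With the tool pointing down there was no way to get a finger under it, so I gripped the rod lightly (20 N) at about 210 mm from the hinge. I carried it along its arc to about 1.4 rad and released it, and it fell onto its stop by itself.

**Collar:** I pushed it along the cork with the fingers about 30 mm apart and low behind it. It went over the edge and slid down the chute. It was only pushed, never lifted.

**Last checks before handing in:**
- **Barrier:** the ball reads at station (-15, 105, 422) mm, so the joint is at about 1.6 rad.
- **Collar:** it rests at about station (199, 0) mm, with its top at z ≈ 30 mm. Two pictures in a row gave the same place to within about 1 mm.
- **Robot:** clear of everything, with only noise-level force (under 1 N).
- **Bystanders:** they look unmoved in the pictures. Only 42–63 pixels in each one's box changed depth by more than 5 mm. I took that as edge noise and did not re-measure their poses.

**Disagreements:**
- **Fingertip height:** the real fingertips ended about 28 mm above the reported TCP. My first grip closed just above the rod because of this, so I repeated it lower, using depth from the wrist camera.
- **Tool tilt:** the tool drifted to about 0.17 rad of tilt over the run. I allowed for it in the push.

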